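Set out a rapid test on the bench mat

TASK

Set out the rapid test on the bench mat: stand the white tub on the mat midway between the black tube rack and the blue block, with the green-capped pot standing centred on top of the tub's lid. Stand the red-capped pot on the mat directly in front of the rack (on the robot's side, in line with the rack's middle, leaving a gap of about 30 mm), and lay the white test cassette flat, window up, on the dark rectangle in the middle of the blue block's top, lengthwise along it. Leave the blue-capped pot, the amber bottle and the carton where they are.

Things in the scene. Friction and masses are not known exactly. Their poses are not given: they have to be found in the camera images.
- mat: thin grey-blue bench mat, 260 (its x) x 340 (its y) mm, 3 mm thick, teal border, fixed to the bench, turned at most 0.25 rad from the robot's axes. Origin: centre of its underside; z up; x points away from the robot, y to the left. A white printed line runs front to back through its middle along its x. Rack and blue block stand on it, one 120 mm to the left and the other 120 mm to the right of its centre (either way round), so its centre is the midpoint between them.
- rack: black tube rack fixed on the mat, 90 (its x) x 60 (its y) mm, body 42 mm high, with purple-capped tubes in its far half reaching 72 mm above its underside. Origin: centre of its underside (on the mat's top, 3 mm above the bench). Its x points away from the robot, so its front face, a 60 mm wide end, is 45 mm from the origin towards -x.
- block: blue dry block fixed on the mat, 100 (its x) x 70 (its y) x 40 mm high, flat top with an aluminium panel and in its middle a dark grey 74 x 26 mm rectangle, long along x, marking the cassette's place. Origin: centre of its underside (3 mm above the bench); the top is 40 mm above it. Its x points away from the robot.
- tub: round white reagent tub with a flat white lid, 56 mm diameter, 40 mm high, 120 g, loose, standing on the bench. Origin: centre of its underside, z up its axis.
- red_pot: a 50 mm tall upright sample pot: whitish body of 35 mm diameter to 32 mm height, then a red screw cap of 37 mm diameter; 40 g, loose. Origin: centre of its underside, z up its axis.
- green_pot: a 50 mm tall upright sample pot: whitish body of 35 mm diameter to 32 mm height, then a green screw cap of 37 mm diameter; 40 g, loose. Origin: centre of its underside, z up its axis.
- cassette: white plastic test cassette, 72 (its x) x 24 (its y) x 10 mm, 25 g, loose, lying flat on the bench with its pink window and round dark well upward. Origin: centre of its underside; z up out of the window face.
- blue_pot: bystander: a 50 mm tall upright sample pot: whitish body of 35 mm diameter to 32 mm height, then a blue screw cap of 37 mm diameter; 40 g, loose. Origin: centre of its underside, z up its axis.
- bottle: bystander: small amber bottle with black cap, 44 mm diameter, 85 mm high, loose. Origin: centre of its underside.
- carton: bystander: white kit carton with a blue band, 60 (its x) x 100 (its y) x 26 mm, loose, lying flat. Origin: centre of its underside.

How it is judged:
At the end, for the whole second after the job is handed in: All upright, released, at rest: tub on mat, 15 mm from its centre; green pot on the lid, 12 mm from its axis; red pot on mat, 73-114 mm before the rack's centre, 15 mm off its centre line; cassette window up on the block, 12 mm from its middle in x and y, 15 deg from its length (horizontal distance between tub and mat below 0.015 m and height (world z) of tub between -0.002 and 0.008 m and horizontal distance between green_pot and tub below 0.012 m and z of green_pot in the frame of tub between 0.035 and 0.045 m and x of red_pot in the frame of rack between -0.114 and -0.073 m and y of red_pot in the frame of rack between -0.015 and 0.015 m and height (world z) of red_pot between -0.002 and 0.008 m and x of cassette in the frame of block between -0.012 and 0.012 m and y of cassette in the frame of block between -0.012 and 0.012 m and z of cassette in the frame of block between 0.036 and 0.045 m and angle between the x axis of cassette and the x axis of block, either way round below 0.26 rad and angle between each of tub, red_pot, green_pot, cassette's own z axis and vertical below 0.1 rad and linear speed of each of tub, red_pot, green_pot, cassette below 0.02 m/s and angular speed of each of tub, red_pot, green_pot, cassette below 0.2 rad/s); the robot touches nothing.
It fails at once if the blue-capped pot is pushed more than 20 mm or tipped (distance of blue_pot from where it was at the start of the episode above 0.02 m or angle between blue_pot's own z axis and vertical above 0.3 rad).
It fails at once if the amber bottle is pushed more than 20 mm or tipped (distance of bottle from where it was at the start of the episode above 0.02 m or angle between bottle's own z axis and vertical above 0.3 rad).
It fails at once if the carton is pushed more than 20 mm or tipped (distance of carton from where it was at the start of the episode above 0.02 m or angle between carton's own z axis and vertical above 0.3 rad).
It also fails if it takes over 109 s, if anything falls off the work surface, if the arm or the gripper's body presses on something with over 40 N, if the wrist force passes 120 N, or if a joint passes its speed limit or range.

ROBOT

A 6-joint arm with a two-finger parallel gripper is mounted at the origin on the work surface. World frame = base frame: x ahead of the robot, y to its left, z up, the work surface at z = 0. Lengths are in m, angles in rad, forces in N, time in s.
With the tool pointing down it reaches from about 0.275 to 0.725 m from the base axis. Payload 5.6 kg.
Tool frame: the origin (TCP) lies at the very end of the fingers, on their centre line; the grasp point (between the pads) lies 19 mm behind it (bot.pinch_z is the distance from the TCP to the grasp point, in m); z points along the fingers, y is the line along which they close (so a half turn about z gives the same grasp; the last joint's range is limited). The gripper opens to 85 mm and grips with 20 to 120 N. Pads are 22 mm wide; open, the fingers measure 114 mm over their backs; the gripper's body (76 mm by 85 mm) begins 54 mm behind the grasp point. The pads swing forward as they close: fully open they stand 13 mm farther back than shut.
Start: joints at [-1.022, 0.255, 0.108, 0, -1.424, -0.285], TCP at [0.143, -0.531, 0.231] pointing down, gripper open.
Joint ranges: [-2.95, 2.95], [-1.21, 1.97], [-1.09, 1.5], [-2.87, 1.71], [-2.94, -0.07], [-3.05, 3.05]. Speed limits (rad/s): [2.57, 2.57, 3.14, 3.14, 3.14, 3.14].

INTERFACE

Orientations are given as a rotation vector (axis times angle).
In Python, from rig import readout, capture, bot gives the robot as it stands. The module is installed in compiled form; this text tells all that it offers.
- The arm moves only by the tool step_arm, never from a script. Its argument "moves" is a list that holds one entry, the list of rows, each a list of 6 numbers: the shift along the world's x, y, z in mm, then the turn, a rotation vector about the world's x, y, z in degrees. A call has 1 to 10 rows; each row shifts and turns the commanded pose from where the row before left it; what a row does not reach is not made up. A row lasts 1/12 s, in which the tool goes at most 41.7 mm and 7.16 degrees, less where a joint would pass 70% of its speed; a pose out of reach is approached as far as the arm can. A call is refused whole if a number of a shift passes 41.7 or a number of a turn 7.16, either way. A call with a gripper value outside its range is refused whole. "hand" is the opening, from 0 (shut) to 1 (fully open), set as the call begins (left out, the last holds). The fingers move at their own pace and stop on an object; the grip force is fixed at half the most. Time passes only in rows, so rows that do not move let the fingers close. It gives the time, the measured TCP pose, the force, the opening and the grip force at its end, in the units of the state.
- readout.observe(): the state, without advancing time (a new reading comes with each control period).
- capture(name): name is "scene" or "top"; returns a dict with "pixels" (384x512x3 uint8, blue, green, red), "range_z" (384x512 float32, m along the optical axis (not along the pixel's ray), 0 where there is no reading), "camera_matrix" (3x3 intrinsics, pixels), "dist_coeffs" ([k1, k2, p1, p2, k3] as OpenCV has them; the pictures are not rectified), "position" and "rotation" of the camera in the world. Camera axes: x right, y down, z forward; pixel columns grow to the right and rows downward; lengths in m; the calibration is good to about 2 mm. A picture is of the moment at which its call begins.
- bot.close_job(): hands the job in; it is judged then, once.
The state is a dict: "time_s": time; "qpos": joint angles; "joint_velocities": joint speeds; "joint_efforts": joint torques, N m; "tool_pos": TCP position; "tool_rot": TCP orientation; "wrist_force": force on the tool from outside, world axes, zero at the start; "moment": the same for the moment, N m; "grip_width": finger opening in m; "gripper_force": force on a finger pad.
Only numpy, scipy, OpenCV 4.12 (cv2) and the standard library are available. Lean on these libraries where they do the work, as an engineer would, in place of code of your own. Each camera call takes 0.05 s, during which the arm holds its last target. There are 200 camera calls.

## Working session

There is one attempt and no reset: what is moved stays moved. The work goes in short steps, Python scripts to look and compute and a tool call to move; the robot and the scene stay as the last step left them, time stands still between calls to the robot, and variables do not carry over. Pictures are saved under pics/ and viewed, at most 14 in all, crops included, and the job is handed in when it is done.

Besides the shell and the picture viewer there is one more tool, called in YAML: its name, and indented under it one key for each argument. step_arm: Moves the arm, as the interface text tells. Its arguments: {"type":"object","properties":{"moves":{"type":"array","items":{"type":"array","items":{"type":"array","items":{"type":"number"}}}},"hand":{"type":"number"}},"required":["moves"]}

```bash
mkdir -p pics
cat > h.py <<'E'
import numpy as np, cv2
from rig import readout, capture, bot
def cloud(c):
    K=np.array(c["camera_matrix"]);D=np.array(c["dist_coeffs"])
    h,w=c["range_z"].shape
    u,v=np.meshgrid(np.arange(w),np.arange(h))
    p=cv2.undistortPoints(np.stack([u,v],-1).reshape(-1,1,2).astype(np.float64),K,D).reshape(h,w,2)
    R=np.array(c["rotation"]);
    if R.shape!=(3,3): R=cv2.Rodrigues(R)[0]
    d=np.dstack([p,np.ones((h,w))])@R.T
    return d,np.array(c["position"])
def pts(c):
    d,o=cloud(c); return o+d*c["range_z"][...,None]
def onplane(c,uv,z):
    d,o=cloud(c); uv=np.round(np.atleast_2d(uv)).astype(int); r=d[uv[:,1],uv[:,0]]
    return o+r*((z-o[2])/r[:,2])[:,None]
E
python3 - <<'E'
from h import *
for n in("scene","top"):
    c=capture(n); cv2.imwrite(f"pics/{n}0.png",c["pixels"]); print(n,c["position"],np.array(c["rotation"]).tolist(),c["camera_matrix"])
print(readout.observe())
E
```

```text
scene [1.41411106 0.33998091 0.8117593 ] [-1.458989920007921, -1.9967446604383978, 0.9299065730892246] [[463.96722816   0.         253.97971348]
 [  0.         463.96722816 192.76729849]
 [  0.           0.           1.        ]]
top [0.3834147  0.06603431 1.00157789] [-2.1193642567355653, 2.1254226880828635, -0.2223859801059198] [[367.34170359   0.         260.8814741 ]
 [  0.         367.34170359 189.56905393]
 [  0.           0.           1.        ]]
{'time_s': 0.1, 'qpos': array([-1.02237860e+00,  2.55679365e-01,  1.07139186e-01, -4.17564877e-04,
       -1.42390666e+00, -2.84601098e-01]), 'joint_velocities': array([-0.00074003, -0.00054793,  0.00381874,  0.00077456, -0.00055946,
       -0.00138508]), 'joint_efforts': array([-5.39164175e-03, -3.87603378e+01,  2.38472074e+01,  5.37806869e+00,
       -3.82261540e-03,  3.52146898e-06]), 'tool_pos': array([ 0.14335808, -0.53052969,  0.23049348]), 'tool_rot': array([ 4.13067507e-01, -3.11402479e+00, -2.63319576e-03]), 'wrist_force': array([-0.49033961, -0.69382488, -0.11199034]), 'moment': array([ 0.04154978, -0.07324574,  0.00803584]), 'gripper_force': 0.0, 'grip_width': 0.08562680129148856}
```

View pics/scene0.png

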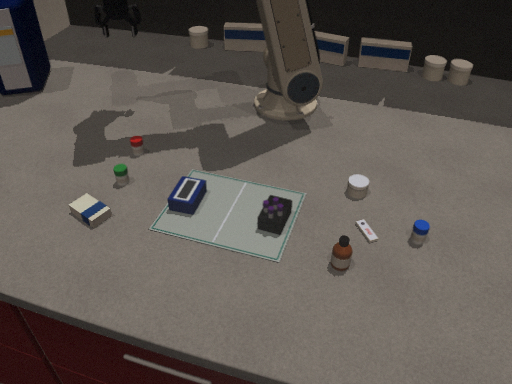

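View pics/top0.png

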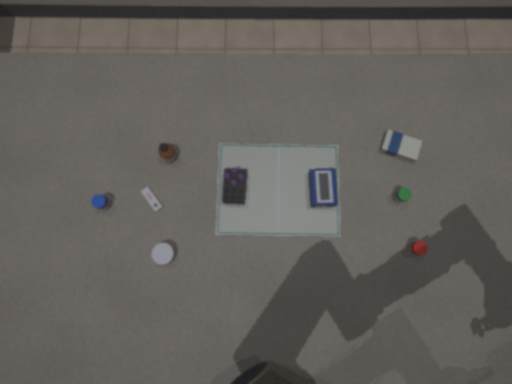

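The scene view shows everything. In the top view, the rack is at (235,186), block (323,187), tub (163,254), cassette (151,198), red pot (420,248), green pot (404,194), blue pot (100,201), bottle (167,152) and carton (402,145).

Run:
```python
from h import *
c=capture("top"); im=c["pixels"]; P=pts(c); hsv=cv2.cvtColor(im,cv2.COLOR_BGR2HSV)
H,S,V=cv2.split(hsv)
def blob(name,mask,box,z):
    m=np.zeros_like(H); x0,y0,x1,y1=box; m[y0:y1,x0:x1]=(mask[y0:y1,x0:x1]*255).astype(np.uint8)
    cs=cv2.findContours(m,cv2.RETR_EXTERNAL,cv2.CHAIN_APPROX_NONE)[0]
    k=max(cs,key=cv2.contourArea); q=onplane(c,k[:,0,:],z)
    r=cv2.minAreaRect((q[:,:2]*1000).astype(np.float32))
    mm=np.zeros_like(H);cv2.drawContours(mm,[k],-1,1,-1); zz=P[mm>0][:,2]
    print(name,[np.round(a,1).tolist() if not np.isscalar(a) else round(a,1) for a in r],"z",np.round(np.median(zz)*1000,1))
Z=P[...,2]
b=(390,230,450,265); blob("red",(S>120)&(V>60)&((H<10)|(H>170)),b,.05)
blob("green",(S>110)&(H>40)&(H<85),(385,175,425,212),.05)
blob("blue",(S>110)&(H>100)&(H<135),(85,185,118,218),.05)
blob("tub",Z>.03,(140,235,190,275),.04)
blob("cass",(V>135),(132,180,170,216),.01)
blob("cassZ",(Z>.006),(132,180,170,216),.01)
blob("block",Z>.035,(300,160,345,212),.043)
blob("rack",Z>.035,(215,160,255,212),.045)
blob("rackV",V<70,(215,160,255,212),.045)
blob("bottle",Z>.06,(150,135,190,170),.085)
blob("carton",Z>.018,(375,120,430,170),.026)
blob("mat",(H>70)&(H<105)&(S>25)&(V>70),(200,130,355,250),.003)
blob("panel",(V>140),(302,160,345,212),.043)
for uv in((163,254),(323,187),(404,194),(420,248),(151,198),(450,100)):print(uv,np.round(P[uv[1],uv[0]]*1000),im[uv[1],uv[0]])
big=cv2.resize(im[120:280,80:450],None,fx=2.1,fy=2.1,interpolation=cv2.INTER_CUBIC);cv2.imwrite("pics/big.png",big)
```

```text
red [[421.9, -349.8], [36.5, 32.9], 89.9] z 51.1
green [[561.5, -324.0], [29.6, 26.9], 89.9] z 51.2
blue [[544.5, 478.1], [34.4, 31.7], 89.9] z 50.9
tub [[409.5, 308.3], [53.6, 53.7], 2.5] z 40.8
cass [[557.9, 355.2], [67.6, 19.6], 37.4] z 11.2
cassZ [[558.8, 353.5], [72.3, 26.9], 37.1] z 11.0
block [[583.8, -110.8], [100.7, 70.7], 1.8] z 44.1
rack [[589.8, 127.8], [60.2, 94.7], 86.7] z 46.6
rackV [[585.8, 125.9], [58.8, 92.6], 86.8] z 46.3
bottle [[675.0, 303.5], [32.9, 30.9], 2.8] z 75.0
carton [[705.0, -336.5], [101.8, 65.9], 69.4] z 27.1
mat [[465.1, 107.5], [132.7, 7.5], 87.2] z 4.4
panel [[583.9, -97.1], [79.3, 6.2], 1.9] z 44.8
(163, 254) [408. 307.  42.] [151 143 141]
(323, 187) [ 582. -111.   44.] [75 73 73]
(404, 194) [ 561. -322.   51.] [ 67 112  58]
(420, 248) [ 421. -352.   51.] [ 42  44 115]
(151, 198) [559. 354.  12.] [131 127 142]
(450, 100) [ 849. -498.    3.] [ 96 100 104]
```

View pics/big.png

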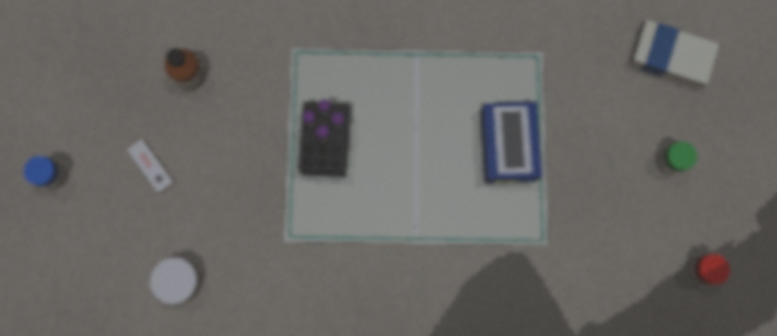

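The crop agrees with the measurements: rack left, block right, mat line in the middle, nothing else close by. Next I'll measure the mat centre, the yaws and the pot centres by height.

Run:
```python
from h import *
c=capture("top"); im=c["pixels"]; P=pts(c); H,S,V=cv2.split(cv2.cvtColor(im,cv2.COLOR_BGR2HSV))
g=cv2.GaussianBlur(V,(3,3),0); m=np.zeros_like(V); m[135:246,205:352]=g[135:246,205:352]>=112
m=cv2.morphologyEx(m,cv2.MORPH_CLOSE,np.ones((31,31)));m=cv2.morphologyEx(m,cv2.MORPH_OPEN,np.ones((15,15)))
k=max(cv2.findContours(m,0,cv2.CHAIN_APPROX_NONE)[0],key=cv2.contourArea)
print("mat",cv2.minAreaRect((onplane(c,k[:,0],.003)[:,:2]*1000).astype(np.float32)))
print([np.percentile(V[135:246,205:352],p) for p in(5,50,95)],V[140,200:206])
Z=P[...,2]
for n,(x0,y0,x1,y1) in dict(red=(395,225,450,270),green=(380,172,428,215)).items():
    m=np.zeros_like(V);m[y0:y1,x0:x1]=Z[y0:y1,x0:x1]>.04
    k=max(cv2.findContours(m,0,cv2.CHAIN_APPROX_NONE)[0],key=cv2.contourArea)
    print(n,cv2.minAreaRect((onplane(c,k[:,0],.05)[:,:2]*1000).astype(np.float32)))
```

```text
mat ((585.3889770507812, 7.15692138671875), (346.7056884765625, 268.1435546875), 89.05790710449219)
[np.float64(76.0), np.float64(125.0), np.float64(139.0)] [108 107 108 107 107 107]
red ((421.9434814453125, -350.8372497558594), (39.056610107421875, 32.92017364501953), 89.93019104003906)
green ((562.8828735351562, -323.103515625), (37.59230422973633, 34.93670654296875), 89.90290069580078)
```

step_arm:
  moves:
    - [[30,20,-10,0,0,0],[35,22,-12,0,0,0],[35,22,-12,0,0,0],[35,22,-12,0,0,0],[35,22,-12,0,0,0],[35,22,-12,0,0,0],[30,22,-12,0,0,0],[25,16,-12,0,0,0],[18,12,-6,0,0,0],[0,0,0,0,0,0]]
  hand: 1

```text
time_s: 1.03
tool_pos: [0.4179, -0.3517, 0.131]
tool_rot: [0.418, -3.112, -0.004]
wrist_force: [-0.3, 0.5, 0.1]
grip_width: 0.0851
gripper_force: 0.0
```

step_arm:
  moves:
    - [[2,0,-30,0,0,0],[0,0,-30,0,0,0],[0,0,-25,0,0,0],[0,0,-18,0,0,0],[0,0,-8,0,0,0],[0,0,-2,0,0,0],[0,0,0,0,0,0]]

```text
time_s: 1.62
tool_pos: [0.4179, -0.3548, 0.0205]
tool_rot: [0.413, -3.114, 0.0]
wrist_force: [0.4, 0.8, 0.6]
grip_width: 0.0851
gripper_force: 0.0
```

step_arm:
  moves:
    - [[0,0,0,0,0,0],[0,0,0,0,0,0],[0,0,0,0,0,0],[0,0,0,0,0,0],[0,0,0,0,0,0],[0,0,0,0,0,0],[0,0,0,0,0,0],[0,0,0,0,0,0]]
  hand: 0

```text
time_s: 2.28
tool_pos: [0.4183, -0.3548, 0.0212]
tool_rot: [-0.414, 3.113, -0.002]
wrist_force: [0.1, 1.2, 6.2]
grip_width: 0.0352
gripper_force: 59.5
```

step_arm:
  moves:
    - [[0,0,15,0,0,0],[0,0,30,0,0,0],[0,10,30,0,0,0],[3,25,10,0,0,0],[5,35,0,0,0,0],[6,38,0,0,0,0],[6,38,0,0,0,0],[6,38,0,0,0,0],[6,38,0,0,0,0],[6,38,0,0,0,0]]

```text
time_s: 3.12
tool_pos: [0.4556, -0.0927, 0.1053]
tool_rot: [-0.413, 3.114, 0.0]
wrist_force: [1.8, -0.4, -0.7]
grip_width: 0.0353
gripper_force: 59.9
```

step_arm:
  moves:
    - [[6,38,0,0,0,0],[6,38,0,0,0,0],[6,38,0,0,0,0],[6,38,0,0,0,0],[6,33,0,0,0,0],[4,25,0,0,0,0],[2,12,0,0,0,0],[0,4,0,0,0,0],[0,0,0,0,0,0],[0,0,0,0,0,0]]

```text
time_s: 3.95
tool_pos: [0.4915, 0.1307, 0.1051]
tool_rot: [0.413, -3.114, 0.0]
wrist_force: [0.6, -0.1, -0.4]
grip_width: 0.0355
gripper_force: 59.9
```

step_arm:
  moves:
    - [[0,0,-20,0,0,0],[0,0,-25,0,0,0],[0,0,-18,0,0,0],[0,0,-10,0,0,0],[0,0,-5,0,0,0],[0,0,-2,0,0,0],[0,0,0,0,0,0]]

```text
time_s: 4.53
tool_pos: [0.4922, 0.1312, 0.0256]
tool_rot: [-0.412, 3.114, 0.0]
wrist_force: [0.5, -0.5, -1.4]
grip_width: 0.0355
gripper_force: 59.9
```

step_arm:
  moves:
    - [[0,0,0,0,0,0],[0,0,0,0,0,0],[0,0,0,0,0,0],[0,0,0,0,0,0],[0,0,0,0,0,0],[0,0,0,0,0,0],[0,0,8,0,0,0],[0,0,20,0,0,0],[0,0,30,0,0,0],[0,0,20,0,0,0]]
  hand: 1

```text
time_s: 5.37
tool_pos: [0.4925, 0.1316, 0.106]
tool_rot: [-0.414, 3.112, -0.0]
wrist_force: [0.8, -0.1, 0.2]
grip_width: 0.0856
gripper_force: 0.0
```

step_arm:
  moves:
    - [[-8,17,0,0,0,0],[-16,35,0,0,0,0],[-17,36,0,0,0,0],[-17,36,0,0,0,0],[-13,27,0,0,0,0],[-8,17,0,0,0,0],[-4,8,0,0,0,0],[0,0,0,0,0,0],[0,0,0,0,0,0]]

```text
time_s: 6.12
tool_pos: [0.4088, 0.3074, 0.1035]
tool_rot: [-0.414, 3.114, -0.0]
wrist_force: [0.3, -0.3, -0.8]
grip_width: 0.0854
gripper_force: 0.0
```

step_arm:
  moves:
    - [[0,0,-20,0,0,0],[0,0,-30,0,0,0],[0,0,-25,0,0,0],[0,0,-14,0,0,0],[0,0,-6,0,0,0],[0,0,-2,0,0,0],[0,0,0,0,0,0]]

```text
time_s: 6.7
tool_pos: [0.4095, 0.3071, 0.0066]
tool_rot: [-0.412, 3.114, -0.0]
wrist_force: [0.3, -0.6, -0.3]
grip_width: 0.0855
gripper_force: 0.0
```

step_arm:
  moves:
    - [[0,0,0,0,0,0],[0,0,0,0,0,0],[0,0,0,0,0,0],[0,0,0,0,0,0],[0,0,0,0,0,0],[0,0,0,0,0,0],[0,0,0,0,0,0]]
  hand: 0

```text
time_s: 7.28
tool_pos: [0.4096, 0.3083, 0.0078]
tool_rot: [-0.414, 3.112, 0.003]
wrist_force: [-0.7, -0.5, 4.6]
grip_width: 0.0544
gripper_force: 62.2
```

step_arm:
  moves:
    - [[0,0,15,0,0,0],[0,0,35,0,0,0],[0,0,40,0,0,0],[5,-10,22,0,0,0],[12,-21,0,0,0,0],[19,-33,0,0,0,0],[19,-33,0,0,0,0],[19,-33,0,0,0,0],[19,-33,0,0,0,0],[19,-33,0,0,0,0]]

```text
time_s: 8.12
tool_pos: [0.5214, 0.11, 0.1189]
tool_rot: [-0.414, 3.113, 0.001]
wrist_force: [0.7, 0.3, -1.6]
grip_width: 0.0541
gripper_force: 63.4
```

step_arm:
  moves:
    - [[19,-33,0,0,0,0],[19,-32,0,0,0,0],[15,-25,0,0,0,0],[8,-12,0,0,0,0],[3,-3,0,0,0,0],[0,0,0,0,0,0],[0,0,0,0,0,0]]

```text
time_s: 8.7
tool_pos: [0.5844, 0.0073, 0.1182]
tool_rot: [0.414, -3.114, -0.001]
wrist_force: [-0.5, -0.3, -0.2]
grip_width: 0.0545
gripper_force: 63.5
```

Target TCP z about 11 mm, so down 107 mm.

step_arm:
  moves:
    - [[0,0,-20,0,0,0],[0,0,-30,0,0,0],[0,0,-28,0,0,0],[0,0,-16,0,0,0],[0,0,-8,0,0,0],[0,0,-4,0,0,0],[0,0,0,0,0,0],[0,0,0,0,0,0]]

```text
time_s: 9.37
tool_pos: [0.5856, 0.0072, 0.0135]
tool_rot: [-0.415, 3.112, -0.0]
wrist_force: [0.3, -0.7, -0.7]
grip_width: 0.0542
gripper_force: 63.5
```

step_arm:
  moves:
    - [[0,0,0,0,0,0],[0,0,0,0,0,0],[0,0,0,0,0,0],[0,0,0,0,0,0],[0,0,0,0,0,0],[0,0,8,0,0,0],[0,0,20,0,0,0],[0,0,35,0,0,0],[0,0,35,0,0,0],[0,0,12,0,0,0]]
  hand: 1

```text
time_s: 10.2
tool_pos: [0.5876, 0.0063, 0.1287]
tool_rot: [-0.413, 3.105, -0.002]
wrist_force: [0.7, -0.0, 0.3]
grip_width: 0.0854
gripper_force: 0.0
```

step_arm:
  moves:
    - [[-2,-20,0,0,0,0],[-3,-38,0,0,0,0],[-3,-40,0,0,0,0],[-3,-40,0,0,0,0],[-3,-40,0,0,0,0],[-3,-40,0,0,0,0],[-3,-40,0,0,0,0],[-2,-38,0,0,0,0],[-1,-24,0,0,0,0],[0,-10,0,0,0,0]]

```text
time_s: 11.03
tool_pos: [0.5608, -0.3271, 0.1225]
tool_rot: [0.408, -3.115, 0.001]
wrist_force: [0.6, 0.2, -0.3]
grip_width: 0.0857
gripper_force: 0.0
```

step_arm:
  moves:
    - [[0,0,-5,0,0,0],[0,0,0,0,0,0]]

```text
time_s: 11.2
tool_pos: [0.5613, -0.3231, 0.1163]
tool_rot: [0.411, -3.114, -0.002]
wrist_force: [-0.0, -0.2, 0.1]
grip_width: 0.0853
gripper_force: 0.0
```

```bash
cat > m.py <<'E'
from h import *
def blob(c,box,lo,z,hi=9,V=None):
    x0,y0,x1,y1=box; Z=pts(c)[...,2]; m=np.zeros(Z.shape,np.uint8); m[y0:y1,x0:x1]=(Z[y0:y1,x0:x1]>lo)&(Z[y0:y1,x0:x1]<hi)
    k=max(cv2.findContours(m,0,cv2.CHAIN_APPROX_NONE)[0],key=cv2.contourArea)
    r=cv2.minAreaRect((onplane(c,k[:,0],z)[:,:2]*1000).astype(np.float32)); return np.round(r[0],1),np.round(r[1],1),round(r[2],1)
E
python3 - <<'E'
from m import *
c=capture("top"); cv2.imwrite("pics/t1.png",cv2.resize(c["pixels"][120:280,80:450],None,fx=2,fy=2))
print("tub",blob(c,(258,165,300,212),.03,.043)); print("red",blob(c,(215,210,255,245),.04,.053))
E
```

```text
tub (array([585.3,   6.6]), array([53.5, 54.5]), 89.9)
red (array([496. , 134.1]), array([36.5, 33.7]), 0.5)
```

View pics/t1.png

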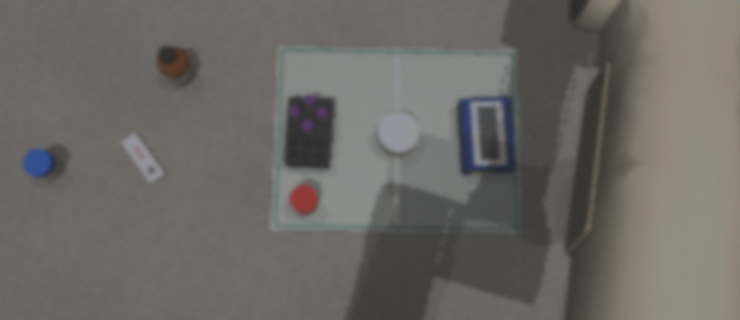

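The tub stands on the mat's centre line at (399,132), and the red pot is in front of the rack at (303,199). Both are within tolerance. Now I'll grasp the green pot.

step_arm:
  moves:
    - [[1,0,-20,0,0,0],[0,0,-30,0,0,0],[0,0,-25,0,0,0],[0,0,-14,0,0,0],[0,0,-6,0,0,0],[0,0,-1,0,0,0],[0,0,0,0,0,0]]

```text
time_s: 11.83
tool_pos: [0.5636, -0.3229, 0.0221]
tool_rot: [-0.415, 3.113, -0.001]
wrist_force: [0.2, -0.8, 0.1]
grip_width: 0.0854
gripper_force: 0.0
```

step_arm:
  moves:
    - [[0,0,0,0,0,0],[0,0,0,0,0,0],[0,0,0,0,0,0],[0,0,0,0,0,0],[0,0,0,0,0,0],[0,0,0,0,0,0],[0,0,0,0,0,0],[0,0,0,0,0,0]]
  hand: 0

```text
time_s: 12.5
tool_pos: [0.5633, -0.3238, 0.0222]
tool_rot: [-0.413, 3.113, -0.002]
wrist_force: [-1.3, 0.5, 5.3]
grip_width: 0.0351
gripper_force: 59.5
```

step_arm:
  moves:
    - [[0,0,15,0,0,0],[0,0,35,0,0,0],[0,0,40,0,0,0],[0,15,32,0,0,0],[2,30,0,0,0,0],[3,40,0,0,0,0],[3,40,0,0,0,0],[3,40,0,0,0,0],[3,40,0,0,0,0],[3,40,0,0,0,0]]

```text
time_s: 13.33
tool_pos: [0.5793, -0.0766, 0.1428]
tool_rot: [0.412, -3.114, -0.001]
wrist_force: [1.9, 0.2, -0.7]
grip_width: 0.0352
gripper_force: 60.0
```

step_arm:
  moves:
    - [[2,35,0,0,0,0],[2,27,0,0,0,0],[1,15,0,0,0,0],[0,6,0,0,0,0],[0,2,0,0,0,0],[0,0,0,0,0,0],[0,0,0,0,0,0]]

```text
time_s: 13.92
tool_pos: [0.5847, 0.0056, 0.143]
tool_rot: [0.412, -3.114, 0.0]
wrist_force: [-0.1, -0.8, -0.7]
grip_width: 0.0354
gripper_force: 60.0
```

step_arm:
  moves:
    - [[0,1,-15,0,0,0],[0,0,-22,0,0,0],[0,0,-18,0,0,0],[0,0,-10,0,0,0],[0,0,-6,0,0,0],[0,0,-4,0,0,0],[0,0,-1,0,0,0],[0,0,0,0,0,0],[0,0,0,0,0,0]]

```text
time_s: 14.67
tool_pos: [0.5855, 0.0075, 0.0682]
tool_rot: [-0.413, 3.113, -0.0]
wrist_force: [0.6, -0.5, -1.1]
grip_width: 0.0353
gripper_force: 60.0
```

Down 2 mm more, then release and rise.

step_arm:
  moves:
    - [[0,0,-1,0,0,0],[0,0,-1,0,0,0],[0,0,0,0,0,0],[0,0,0,0,0,0]]

```text
time_s: 15.0
tool_pos: [0.5848, 0.0075, 0.0653]
tool_rot: [-0.413, 3.114, -0.0]
wrist_force: [-0.1, 0.1, -0.2]
grip_width: 0.035
gripper_force: 60.0
```

step_arm:
  moves:
    - [[0,0,0,0,0,0],[0,0,0,0,0,0],[0,0,0,0,0,0],[0,0,0,0,0,0],[0,0,0,0,0,0],[0,0,0,0,0,0],[0,0,8,0,0,0],[0,0,25,0,0,0],[0,0,35,0,0,0],[0,0,20,0,0,0]]
  hand: 1

```text
time_s: 15.83
tool_pos: [0.586, 0.0073, 0.1573]
tool_rot: [-0.413, 3.11, -0.002]
wrist_force: [1.2, 0.1, 1.6]
grip_width: 0.0851
gripper_force: 0.0
```

step_arm:
  moves:
    - [[-2,20,0,0,0,2],[-3,35,0,0,0,3],[-3,38,0,0,0,3],[-3,38,0,0,0,3],[-3,38,0,0,0,3],[-3,38,0,0,0,3],[-3,38,0,0,0,3],[-3,38,0,0,0,2],[-2,32,0,0,0,0],[-2,22,-15,0,0,0]]

```text
time_s: 16.67
tool_pos: [0.5589, 0.3485, 0.1418]
tool_rot: [-1.001, 2.971, 0.003]
wrist_force: [0.2, -0.2, -0.3]
grip_width: 0.0849
gripper_force: 0.0
```

step_arm:
  moves:
    - [[0,10,-25,0,0,0],[0,0,-25,0,0,0],[0,0,-20,0,0,0],[0,0,-5,0,0,0],[0,0,0,0,0,0]]

```text
time_s: 17.08
tool_pos: [0.5571, 0.3538, 0.062]
tool_rot: [0.999, -2.975, 0.002]
wrist_force: [-0.6, 0.6, 0.5]
grip_width: 0.0852
gripper_force: 0.0
```

Run:
```python
from m import *
c=capture("top"); cv2.imwrite("pics/t2.png",cv2.resize(c["pixels"][120:280,80:450],None,fx=2,fy=2))
print("green",blob(c,(258,165,300,212),.07,.093)); 
R=cv2.Rodrigues(readout.observe()["tool_rot"])[0];print(np.degrees(np.arctan2(R[1,1],R[0,1])), R[:,2])
```

```text
green (array([582.5,   7.7]), array([35.8, 38.2]), 81.5)
127.1220379548508 [ 3.51956234e-04 -5.00541777e-04 -9.99999813e-01]
```

View pics/t2.png

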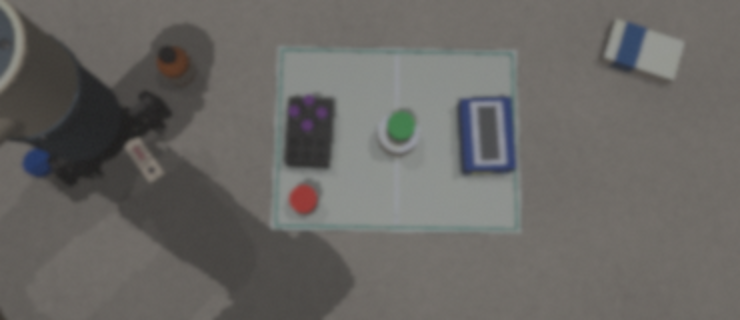

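The green pot stands on the tub, with the small offset explained by parallax. The gripper is straddling the cassette, closing across its width. Descending.

step_arm:
  moves:
    - [[1,0,-15,0,0,0],[0,0,-20,0,0,0],[0,0,-14,0,0,0],[0,0,-7,0,0,0],[0,0,-3,0,0,0],[0,0,-1,0,0,0],[0,0,0,0,0,0]]

```text
time_s: 17.72
tool_pos: [0.5597, 0.355, 0.0047]
tool_rot: [-0.999, 2.976, 0.001]
wrist_force: [0.3, -0.1, -0.8]
grip_width: 0.0853
gripper_force: 0.0
```

step_arm:
  moves:
    - [[0,0,0,0,0,0],[0,0,0,0,0,0],[0,0,0,0,0,0],[0,0,0,0,0,0],[0,0,0,0,0,0],[0,0,0,0,0,0],[0,0,0,0,0,0],[0,0,0,0,0,0],[0,0,0,0,0,0]]
  hand: 0

```text
time_s: 18.47
tool_pos: [0.5591, 0.3547, 0.0038]
tool_rot: [-1.0, 2.977, 0.0]
wrist_force: [-1.0, -0.5, 5.2]
grip_width: 0.0223
gripper_force: 59.3
```

step_arm:
  moves:
    - [[0,0,10,0,0,0],[0,0,30,0,0,0],[0,0,40,0,0,0],[0,0,40,0,0,0],[0,-15,30,0,0,-2],[1,-30,0,0,0,-3],[2,-38,0,0,0,-3],[2,-38,0,0,0,-3],[2,-38,0,0,0,-3],[2,-38,0,0,0,-3]]

```text
time_s: 19.3
tool_pos: [0.5673, 0.1558, 0.1536]
tool_rot: [0.545, -3.094, -0.0]
wrist_force: [0.7, -0.6, -0.5]
grip_width: 0.0218
gripper_force: 58.8
```

step_arm:
  moves:
    - [[2,-38,0,0,0,-3],[2,-38,0,0,0,-3],[2,-38,0,0,0,-3],[2,-38,0,0,0,-3],[2,-38,0,0,0,-3],[2,-35,0,0,0,-3],[2,-25,0,0,0,0],[1,-14,0,0,0,0],[0,-5,0,0,0,0],[0,0,0,0,0,0]]

```text
time_s: 20.13
tool_pos: [0.5826, -0.1122, 0.1531]
tool_rot: [0.056, -3.141, -0.0]
wrist_force: [-0.1, 0.4, 0.2]
grip_width: 0.022
gripper_force: 58.9
```

Run:
```python
from m import *
R=cv2.Rodrigues(readout.observe()["tool_rot"])[0];print(readout.observe()["tool_pos"],np.degrees(np.arctan2(R[1,1],R[0,1])))
c=capture("scene"); cv2.imwrite("pics/s2.png",cv2.resize(c["pixels"][60:280,100:350],None,fx=2.5,fy=2.5))
```

```text
[ 0.58259594 -0.11219916  0.15312431] 92.03265923729354
```

View pics/s2.png

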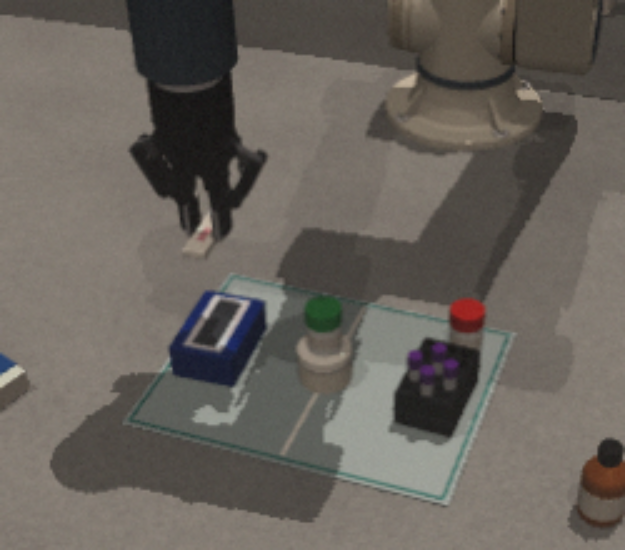

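The cassette is held level, window up, at (205,235). The green pot stands on the tub at (325,330). Lowering onto the block.

step_arm:
  moves:
    - [[1,1,-15,0,0,0],[0,0,-30,0,0,0],[0,0,-28,0,0,0],[0,0,-16,0,0,0],[0,0,-8,0,0,0],[0,0,-4,0,0,0],[0,0,-3,0,0,0],[0,0,-1,0,0,0],[0,0,0,0,0,0],[0,0,0,0,0,0]]

```text
time_s: 21.02
tool_pos: [0.5845, -0.1104, 0.0493]
tool_rot: [-0.058, 3.139, -0.0]
wrist_force: [-0.5, -0.5, -0.9]
grip_width: 0.022
gripper_force: 58.9
```

step_arm:
  moves:
    - [[0,0,-1,0,0,0],[0,0,-1,0,0,0],[0,0,0,0,0,0],[0,0,0,0,0,0]]

```text
time_s: 21.35
tool_pos: [0.5842, -0.1106, 0.0467]
tool_rot: [-0.058, 3.14, -0.0]
wrist_force: [-0.3, 1.3, 2.9]
grip_width: 0.0216
gripper_force: 59.1
```

step_arm:
  moves:
    - [[0,0,0,0,0,0],[0,0,0,0,0,0],[0,0,0,0,0,0],[0,0,0,0,0,0],[0,0,0,0,0,0],[0,0,0,0,0,0],[0,0,10,0,0,0],[0,0,25,0,0,0],[0,0,35,0,0,0],[0,0,35,0,0,0]]
  hand: 1

```text
time_s: 22.18
tool_pos: [0.5831, -0.1106, 0.1526]
tool_rot: [0.058, -3.139, 0.0]
wrist_force: [1.1, -0.4, -0.0]
grip_width: 0.0854
gripper_force: 0.0
```

step_arm:
  moves:
    - [[-30,-10,10,0,0,0],[-40,-10,0,0,0,0],[-40,-10,0,0,0,0],[-40,-10,0,0,0,0],[-30,-38,0,0,0,0],[-10,-40,0,0,0,0],[0,-40,0,0,0,0],[0,-40,0,0,0,0],[0,-20,0,0,0,0],[0,0,0,0,0,0]]

```text
time_s: 23.02
tool_pos: [0.3975, -0.3267, 0.1616]
tool_rot: [0.052, -3.141, 0.002]
wrist_force: [-0.9, 0.6, -1.1]
grip_width: 0.0852
gripper_force: 0.0
```

Run:
```python
from m import *
c=capture("top"); cv2.imwrite("pics/t3.png",cv2.resize(c["pixels"][120:280,80:450],None,fx=2,fy=2))
print("green",blob(c,(258,165,300,212),.07,.093)); print("red",blob(c,(215,210,255,245),.04,.053));print("tub",blob(c,(258,165,300,212),.03,.043,))
print("cass",blob(c,(300,160,345,212),.049,.053)); print("block",blob(c,(300,160,345,212),.035,.043));print("rack",blob(c,(215,160,255,212),.035,.045))
print(readout.observe()["tool_pos"])
```

```text
green (array([582.4,   7. ]), array([35.6, 36.3]), 89.9)
red (array([496. , 134.1]), array([36.5, 33.7]), 0.5)
tub (array([585.3,   6.6]), array([53.5, 54.5]), 89.9)
cass (array([ 583. , -109.7]), array([71. , 24.5]), 2.0)
block (array([ 582.7, -111.3]), array([102.8,  71.8]), 2.3)
rack (array([589.8, 127.9]), array([60.1, 94.7]), 86.7)
[ 0.39757678 -0.32493381  0.16148973]
```

View pics/t3.png

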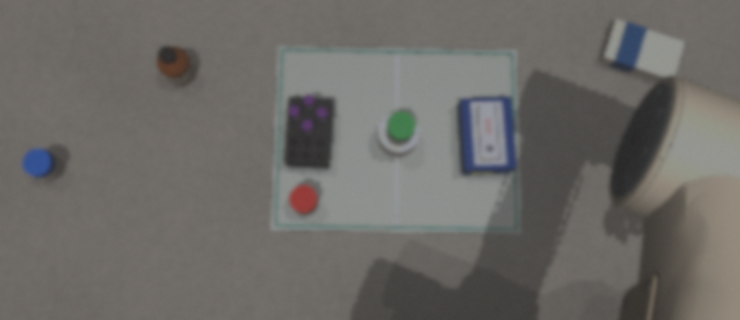

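The picture confirms the layout: cassette on the block at (489,134), green pot on the tub at (400,128), red pot at (303,199), and the bystanders haven't moved. Handing in.

```bash
python3 -c "
from rig import bot
print(bot.close_job())"
```

```text
the job is handed in; nothing more can be done
None
```

The rapid test is set out and handed in after about 23 s of robot time; the last camera check put the tub, both pots and the cassette within tolerance and showed the blue pot, bottle and carton unmoved, but the hand-in returned no verdict.

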